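Fit the blade cassette and guide trough to the sausage cutter

ROBOT

A 6-joint arm with a two-finger parallel gripper is mounted at the origin on the work surface. World frame = base frame: x ahead of the robot, y to its left, z up, the work surface at z = 0. Lengths are in m, angles in rad, forces in N, time in s.
With the tool pointing down it reaches from about 0.25 to 0.775 m from the base axis. Payload 4 kg.
Tool frame: the origin (TCP) lies midway between the tips of the shut fingers; the grasp point (between the pads) lies 19 mm behind it (robot.grasp_offset is the distance from the TCP to the grasp point, in m); z points along the fingers, y is the direction in which the jaws open and shut (so a half turn about z gives the same grasp; the last joint's range is limited). The gripper opens to 94 mm and grips with 3 to 60 N. Pads are 16 mm wide; open, the fingers measure 119 mm over their backs; the gripper's body (75 mm by 177 mm) begins 78 mm behind the grasp point.
Start: joints at [1.141, 0.087, 1.371, -0, 1.684, -0.103], TCP at [0.177, 0.521, 0.206] pointing down, gripper open.
Joint ranges: [-3.1, 3.1], [-0.76, 2.03], [0.27, 2.55], [-1.08, 4.22], [0.17, 2.65], [-2.57, 2.57]. Speed limits (rad/s): [2.79, 2.79, 3.14, 3.14, 3.14, 3.14].

INTERFACE

Orientations are given as [roll, pitch, yaw] about the fixed x, y, z axes, in that order (R = Rz(yaw) Ry(pitch) Rx(roll)).
In Python, from bench import status, viewer, order, robot gives the robot as it stands. The module is installed in compiled form; this text tells all that it offers.
- The arm moves only by the tool move_arm, never from a script. Its argument "targets" is a list of rows, each a list of 3 entries, a list of its own where there are three numbers: the shift along the tool's x, y, z in mm, then the turn, a rotation vector about the tool's x, y, z in degrees, then the opening, from -1 (shut) to 1 (fully open). A call has 1 to 20 rows; each row is the pose to reach, as a shift and turn from the pose commanded when the call began, along the tool's axes at that moment; what a row does not reach only later rows make up. A row lasts 1/8 s, in which the tool goes at most 62.5 mm and 10.7 degrees, less where a joint would pass 70% of its speed; a pose out of reach is approached as far as the arm can. A call with a gripper value outside its range is refused whole. The fingers move at their own pace and stop on an object; the grip force is fixed at half the most. Time passes only in rows, so rows that repeat a pose let the fingers close. It gives the time, the measured TCP pose, the force and the opening at its end, in the units of the state.
- status.get_obs(): the state, without advancing time (a new reading comes with each control period).
- viewer.snapshot(name): name is "side" or "top"; returns the picture (420x560x3 uint8, red, green, blue); there is no depth.
- viewer.camera_model(name): a dict with "K" (3x3 intrinsics, pixels), "xyz" and "attitude" of the camera in the world. Camera axes: x right, y up, looking along -z (the intrinsics and any distortion apply to the point x, -y, -z); pixel columns grow to the right and rows downward; lengths in m; the calibration is good to about 2 mm. A picture is of the moment at which its call begins. camera_model takes no time and is no camera call.
- order.close_job(): hands the job in, once; it reports no verdict.
The state is a dict: "time": time; "joint_positions": joint angles; "qvel": joint speeds; "joint_torque": joint torques, N m; "tool_pos": TCP position; "ee_rot": TCP orientation; "wrist_force": force on the tool from outside, world axes, zero at the start; "wrist_torque": the same for the moment, N m; "width": finger opening in m.
Only numpy, scipy, OpenCV 4.12 (cv2) and the standard library are available. Lean on these libraries where they do the work, as an engineer would, in place of code of your own. Each camera call takes 0.05 s, during which the arm holds its last target. There are 200 camera calls.

TASK

Get the sausage cutter ready for thick slices: set the blade cassette with the widely spaced blades (not the closely spaced one) over the two dowel pins of the cutter's bed until it lies flush, then set the white guide trough over the same pins on top of it, also fully home. Then swing the press arm down all the way so that the blades are covered. Lower things gently rather than dropping or slamming them, and leave everything else on the worktop where it is.

Things in the scene. Friction and masses are not known exactly. Their poses are not given: they have to be found in the camera images.
- seat (a point): Sausage cutter, a heavy aluminium stand fixed to the worktop, 245 mm long, 110 mm wide at its feet. This point: centre of the top of its narrow bed (188 x 58 mm), 70 mm above the worktop. x runs along the bed to the press arm's hinge, z up. Beside the bed's middle the space is free down to 35 mm above the worktop. Two upright dowel pins stand on the bed's x axis, 152 mm apart.
- pin_thick (a point): Top of the thick dowel pin, 14 mm diameter, at x = +76 mm on the bed, next to the hinge. Both pins rise 40 mm above the bed; their top 9 mm taper (4.5 mm less in radius at the top).
- pin_thin (a point): Top of the thin dowel pin, 10 mm diameter, at x = -76 mm on the bed.
- hinge (a point): Axis of the press arm, at x = +130 mm, z = +65 mm from the seat point; it runs along the cutter's y. Its post is 58 mm wide, begins at x = +107 mm and rises to 79 mm above the bed.
- coarse_mid (a point): Cassette to fit, centre, half-way up: loose steel frame with 6 wide-spaced blades (17 mm apart), 184 mm long (x), 24 mm thick, 0.4 kg, 58 mm wide, but 44 mm over the last 32 mm at its -x end. Through holes on its x axis: round, 16 mm, at x = +76 mm (for the thick pin); slot, 16 long x 12 mm wide, at x = -76 mm (thin pin). Fits one way only: x along the seat's x. Home: centre 12 mm above the seat point.
- fine_mid (a point): The other cassette, not wanted: the same frame, sizes and holes but 13 closely spaced blades (8.6 mm apart). Centre, half-way up (12 mm). Leave alone.
- trough_mid (a point): Guide trough, centre, half-way up: loose, white plastic, 184 mm long (x), 32 mm high, 0.2 kg. Two walls 126 mm long, 56 mm wide over their outsides, 42 mm apart, no floor; 8 mm thick tabs at the bottom of the ends: +x tab 58 mm wide with a round 16 mm hole at x = +76 mm, -x tab 44 mm wide with a 16 x 12 mm slot at x = -76 mm. Home: x along the seat's x, centre 40 mm above the seat point.
- press_arm (a joint): Press arm angle, rad: 0 = fully down, level over the bed (end stop), growing as it swings up; starts parked past upright at 1.7 to 1.85 (stop 1.95). Stiff hinge: stays where left, 2 to 5 N at the knob moves it. A 12 mm square bar with a white comb below (22 mm wide, to 36 mm below the hinge axis, 80 to 180 mm from the hinge) that goes down between the trough's walls.
- press_knob (a point): Centre of the arm's black ball knob, 32 mm diameter, on a 10 mm stem: 185 mm along the arm from the hinge axis and 30 mm off it, on the upper side when the arm is down. Take the arm by it: pinched along the hinge axis, it turns between the fingers as the arm swings. Arm down: knob at x = -55 mm, z = +95 mm from the seat point.
- dish_mid (a point): White rectangular china dish, 150 x 90 x 28 mm, centre. Leave alone.
- ketchup_mid (a point): Red squeeze bottle, 56 mm diameter, 175 mm tall, mid height. Leave alone.
- mill_mid (a point): Dark wooden pepper mill, 54 mm diameter, 145 mm tall, mid height. Leave alone.
- spirit_mid (a point): Tall green glass bottle, 74 mm diameter, 270 mm tall, mid height. Leave alone.
- mug_mid (a point): White mug, 80 mm diameter, 95 mm tall, mid height. Leave alone.
- mustard_mid (a point): Yellow mustard jar, 68 mm diameter, 100 mm tall, mid height. Leave alone.
- spatula_grip (a point): Handle of a spatula lying on the worktop, 280 mm long. Leave alone.
Things that resemble listed ones, but are neither listed nor needed, are in the scene too. Leave any green or orange look-alike of the part that bears trough_mid alone.

How it is judged:
By the outcome, as a careful person would: the job done as asked, in the order asked, and still so for the second after the job is handed in, with the robot touching nothing.
It also fails if it takes over 72 s, if anything falls off the work surface, if the arm or the gripper's body presses on something with over 40 N, if the wrist force passes 120 N, or if a joint passes its speed limit or range.

## Working session

There is one attempt and no reset: what is moved stays moved. The work goes in short steps, Python scripts to look and compute and a tool call to move; the robot and the scene stay as the last step left them, time stands still between calls to the robot, and variables do not carry over. Pictures are saved under pics/ and viewed, about 8 in all and at most 12, crops included, and the job is handed in when it is done.

Besides the shell and the picture viewer there is one more tool, called in YAML: its name, and indented under it one key for each argument. move_arm: Moves the arm, as the interface text tells. Its arguments: {"type":"object","properties":{"targets":{"type":"array"}},"required":["targets"]}

```bash
mkdir -p pics
cat > h.py <<'E'
import numpy as np,cv2
from bench import status,viewer,order,robot
def snap(n,f,crop=None,s=1):
    im=viewer.snapshot(n)
    np.save('pics/'+f+'.npy',im)
    if crop: x0,y0,x1,y1=crop; im=im[y0:y1,x0:x1]
    im=cv2.resize(im,None,fx=s,fy=s,interpolation=cv2.INTER_CUBIC)
    cv2.imwrite('pics/'+f+'.png',im[...,::-1])
E
python3 - <<'E'
from h import *
for n in('top','side'):
    print(viewer.camera_model(n)); snap(n,n+'0',s=1.4)
print(status.get_obs())
print([a for a in dir(robot) if a[0]!='_'])
E
```

```text
{'K': array([[381.95757546,   0.        , 278.5390733 ],
       [  0.        , 381.95757546, 205.59556202],
       [  0.        ,   0.        ,   1.        ]]), 'xyz': array([ 0.33176148, -0.03692078,  1.33930623]), 'attitude': array([ 0.12586852,  0.0099436 , -1.58069577])}
{'K': array([[521.41248113,   0.        , 272.59686722],
       [  0.        , 521.41248113, 209.21496229],
       [  0.        ,   0.        ,   1.        ]]), 'xyz': array([ 0.09269574, -1.31437546,  0.98122386]), 'attitude': array([ 1.00650654, -0.01366474, -0.27555614])}
{'time': 0.1, 'joint_positions': array([ 1.14089679e+00,  8.78906511e-02,  1.37210023e+00, -3.94487653e-05,
        1.68360428e+00, -1.03106368e-01]), 'qvel': array([ 9.16822940e-05, -1.61018686e-04, -5.58411124e-03,  2.41572541e-03,
       -2.58427876e-03,  2.04977637e-04]), 'joint_torque': array([ 3.20443127e-03, -3.41252553e+01, -3.03301942e+01,  7.20605417e-02,
        3.04056890e-02, -1.10463941e-04]), 'tool_pos': array([0.17636606, 0.52042952, 0.20441747]), 'ee_rot': array([-3.13959674e+00, -1.67107407e-04,  2.81479491e+00]), 'wrist_force': array([ 0.05221044, -0.31886909, -1.04395702]), 'wrist_torque': array([0.0213753 , 0.01956671, 0.02591682]), 'width': 0.09410154988307945}
['IKError', 'grasp_offset']
```

View pics/top0.png

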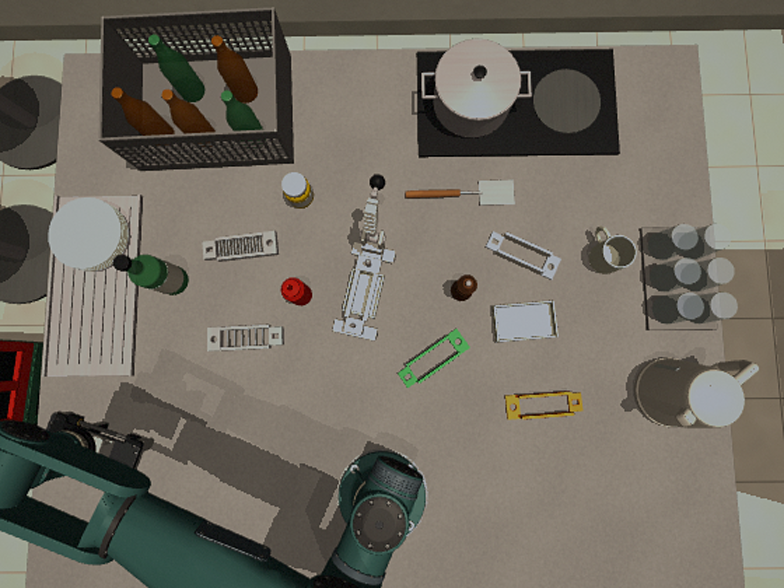

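View pics/side0.png

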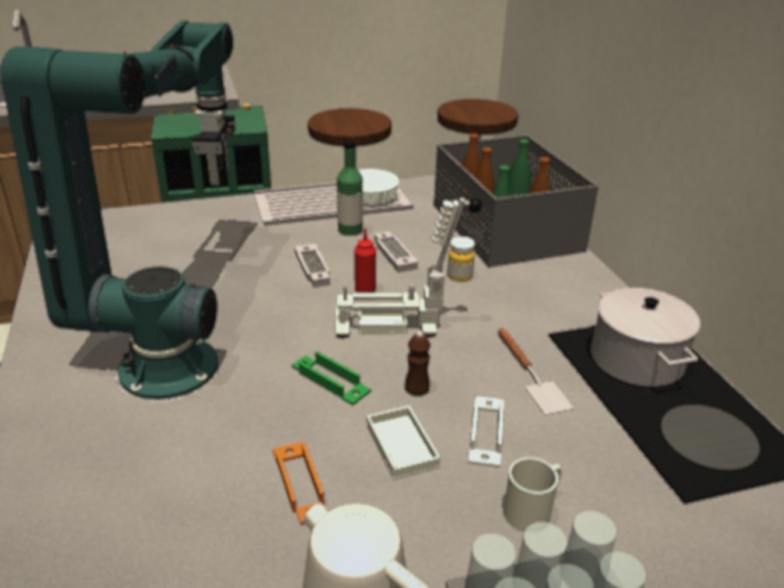

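```bash
cat > comp.py <<'E'
import numpy as np,cv2
def tile(im,x0,y0,x1,y1,s,step=10):
    t=cv2.resize(im[y0:y1,x0:x1],None,fx=s,fy=s,interpolation=cv2.INTER_CUBIC)
    for x in range((x0//step+1)*step,x1,step):
        X=int((x-x0+.5)*s); t[::6,X]=(255,0,0); cv2.putText(t,str(x),(X+1,9),0,.33,(255,255,0),1)
    for y in range((y0//step+1)*step,y1,step):
        Y=int((y-y0+.5)*s); t[Y,::6]=(255,0,0); cv2.putText(t,str(y),(1,Y-1),0,.33,(255,255,0),1)
    return t
def compose(f,tiles):
    c=np.zeros((600,800,3),np.uint8)
    for (X,Y),t in tiles:
        h=min(t.shape[0],600-Y);w=min(t.shape[1],800-X); c[Y:Y+h,X:X+w]=t[:h,:w]
    cv2.imwrite('pics/'+f+'.png',c[...,::-1])
E
python3 - <<'E'
from comp import *
t=np.load('pics/top0.npy'); s=np.load('pics/side0.npy')
compose('c1',[((0,0),tile(t,142,224,208,258,7)),((0,240),tile(t,340,158,406,206,7)),((465,0),tile(t,230,118,288,248,4.6))])
compose('c2',[((0,0),tile(s,206,168,240,208,7,5)),((250,0),tile(s,328,278,370,338,7,5)),((0,430),tile(s,270,132,275,135,1)),((550,0),tile(s,300,135,350,165,5)),((250,430),tile(s,234,195,324,244,6)) ])
E
```

```text
(no output)
```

View pics/c1.png

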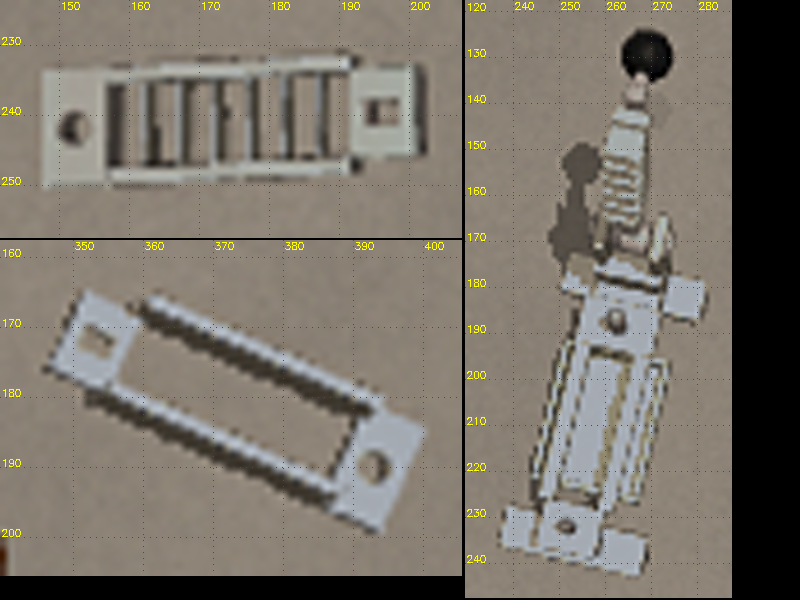

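View pics/c2.png

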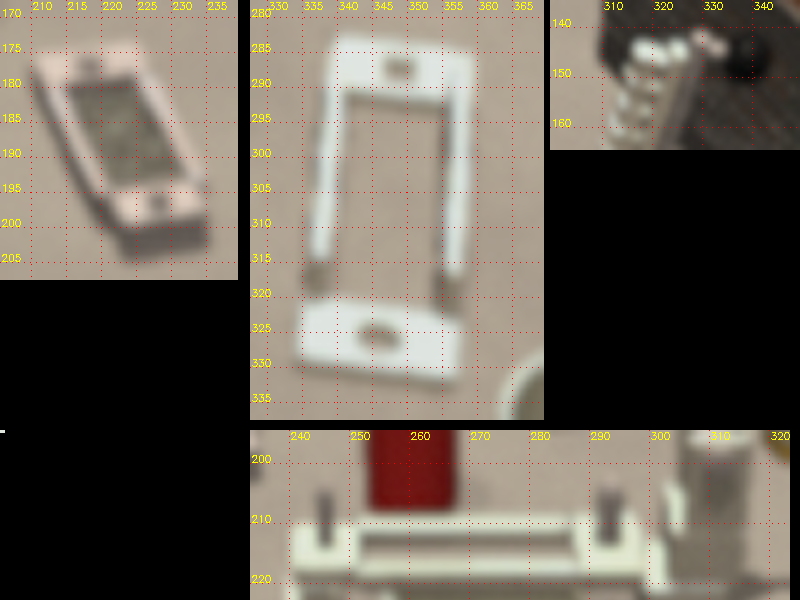

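c1: wide-spaced cassette, with its round hole at top px (152.5,242) and slot at (196,239.5). Trough slot is at (353.4,172) and its round hole at (393,190). The pins are at (262.5,187.5) and (252,231.6), and the knob is at (269,129.5). c2 gives the same features in the side view.

```bash
cat > geo.py <<'E'
import numpy as np
from scipy.spatial.transform import Rotation as R
from scipy.optimize import least_squares
from bench import viewer
M={n:viewer.camera_model(n) for n in('top','side')}
def proj(n,P):
    m=M[n];p=(np.atleast_2d(P)-m['xyz'])@R.from_euler('xyz',m['attitude']).as_matrix()
    q=p*[1,-1,-1];return (q[:,:2]/q[:,2:])@np.diag([m['K'][0,0],m['K'][1,1]])+m['K'][:2,2]
def fit(obs,x0,z=None,w={'top':1,'side':1}):
    """obs: (cam, local xyz, px)"""
    def f(p):
        c,s=np.cos(p[2]),np.sin(p[2]);r=[]
        for n,l,px in obs:
            r+=list((proj(n,[p[0]+c*l[0]-s*l[1],p[1]+s*l[0]+c*l[1],l[2]])[0]-px))
        return r
    s=least_squares(f,x0);return s.x,np.round(s.fun.reshape(-1,2),1).tolist()
def tri(a,b):
    return least_squares(lambda P:np.r_[proj('top',P)[0]-a,proj('side',P)[0]-b],[.5,0,.2]).x
E
python3 - <<'E'
from geo import *
np.set_printoptions(precision=4,suppress=True)
T,S='top','side'
c=[(T,(.076,0,.024),(152.5,241.9)),(T,(-.076,0,.024),(196.1,239.4)),(T,(.092,-.029,.024),(148,233.2)),(T,(.092,.029,.024),(148.2,250.1)),(T,(-.092,-.022,.024),(201,233.1)),(T,(-.092,.022,.024),(200.8,245.6))]
cs=[(S,(.076,0,.024),(218.1,177.2)),(S,(-.076,0,.024),(228.1,196.4))]
t=[(T,(-.076,0,.008),(353.4,171.9)),(T,(.076,0,.008),(393.1,189.9)),(T,(-.092,-.022,.008),(351.6,164.6)),(T,(-.092,.022,.008),(345.9,176.1)),(T,(.092,-.029,.008),(400.2,184.6)),(T,(.092,.029,.008),(393.8,199.2))]
ts=[(S,(-.076,0,.008),(348.9,287.4)),(S,(.076,0,.008),(346.1,325.6))]
p=[(T,(.076,0,.110),(262.5,187.5)),(T,(-.076,0,.11),(251.9,231.6))]
ps=[(S,(.076,0,.110),(293.2,204.5)),(S,(-.076,0,.11),(246,204.5))]
for nm,a,b,y in(('cas',c,cs,1.5),('tr',t,ts,-2),('pin',p,ps,-.2)):
    for o in(a,b,a+b):
        x,r=fit(o,[.4,0,y]);print(nm,x[:2],np.degrees(x[2]),r)
print(tri((269.1,129.5),(339.1,145.9)))
E
```

```text
cas [0.3811 0.3339] 92.04392067220064 [[-0.1, -0.3], [0.4, 0.1], [-0.3, 0.1], [-0.4, 0.1], [-0.0, -0.2], [0.4, 0.1]]
cas [0.3825 0.3339] 92.84527600402512 [[-0.0, -0.3], [0.0, 0.2]]
cas [0.3815 0.3339] 92.18904131462399 [[-0.1, -0.4], [0.4, -0.0], [-0.3, 0.1], [-0.4, 0.1], [-0.0, -0.4], [0.5, -0.0], [-0.1, -0.3], [-0.5, 0.3]]
tr [ 0.5844 -0.3597] -115.47497687057133 [[-0.2, 0.2], [-0.3, -0.0], [-5.1, 11.2], [5.6, -11.3], [-6.4, 14.6], [6.4, -14.8]]
tr [ 0.5876 -0.3593] -115.55898571394503 [[-0.0, 0.0], [0.0, -0.0]]
tr [ 0.5854 -0.3598] -115.47164237576828 [[-0.2, -0.1], [-0.3, -0.3], [-5.1, 10.9], [5.6, -11.6], [-6.3, 14.3], [6.4, -15.1], [-0.7, 0.3], [-0.7, 0.3]]
pin [0.4759 0.0429] -13.610026500794836 [[0.1, -0.7], [-0.1, 0.6]]
pin [0.4772 0.0365] -14.467621567468163 [[0.4, -0.0], [-0.4, -0.0]]
pin [0.477  0.0412] -13.846530302723341 [[0.8, -1.0], [0.3, 0.2], [-0.2, -0.9], [-0.8, -0.6]]
[ 0.678  -0.0041  0.309 ]
```

```bash
cat >> h.py <<'E'
from scipy.spatial.transform import Rotation as Ro
np.set_printoptions(precision=4,suppress=True)
def to(pos,yawdeg,base=None):
    o=status.get_obs(); p,e=(o['tool_pos'],o['ee_rot']) if base is None else (np.array(base[0]),base[1])
    A=Ro.from_euler('xyz',e); B=Ro.from_euler('xyz',[np.pi,0,np.radians(yawdeg)])
    print('shift',np.round(A.inv().apply(np.array(pos)-p)*1000,1),'turn',np.round((A.inv()*B).as_rotvec(degrees=True),2),'dist',np.round(np.linalg.norm(np.array(pos)-p)*1000))
E
python3 - <<'E'
from h import *
b=([.177,.521,.206],[-np.pi,0,2.8149])
to([.3815,.3339,.12],92.2,b);to([.3815,.3339,.007],92.2,b)
E
```

```text
shift [-253.7 -111.6   86. ] turn [-0.   -0.   69.08] dist 290.0
shift [-253.7 -111.6  199. ] turn [-0.   -0.   69.08] dist 341.0
```

move_arm:
  targets:
    - [[-60,-26,10],[0,0,10],1]
    - [[-110,-48,20],[0,0,20],1]
    - [[-160,-70,35],[0,0,30],1]
    - [[-200,-88,50],[0,0,40],1]
    - [[-230,-101,65],[0,0,50],1]
    - [[-250,-110,80],[0,0,60],1]
    - [[-253.7,-111.6,86],[0,0,69],1]
    - [[-253.7,-111.6,86],[0,0,69],1]
    - [[-253.7,-111.6,86],[0,0,69],1]

```text
time: 1.23
tool_pos: [0.3809, 0.334, 0.1197]
ee_rot: [3.142, -0.0, 1.613]
wrist_force: [-0.2, 0.7, 0.8]
width: 0.0943
```

Run:
```python
from h import *
to([.3815,.3339,.007],92.2)
o=status.get_obs();print(o['tool_pos'],np.degrees(o['ee_rot']),o['joint_positions'])
```

```text
shift [ -0.2   0.6 112.7] turn [ 0.   -0.01  0.22] dist 113.0
[0.3809 0.334  0.1197] [179.9971  -0.0133  92.422 ] [0.6079 0.0237 1.6085 0.0002 1.5092 0.5656]
```

move_arm:
  targets:
    - [[0,0,40],[0,0,0],1]
    - [[0,0,75],[0,0,0],1]
    - [[0,0,95],[0,0,0],1]
    - [[0,0,107],[0,0,0],1]
    - [[0,0,113],[0,0,0],1]
    - [[0,0,113],[0,0,0],1]
    - [[0,0,113],[0,0,0],-1]
    - [[0,0,113],[0,0,0],-1]
    - [[0,0,113],[0,0,0],-1]
    - [[0,0,113],[0,0,0],-1]
    - [[0,0,113],[0,0,0],-1]
    - [[0,0,113],[0,0,0],-1]

```text
time: 2.72
tool_pos: [0.3812, 0.3338, 0.0067]
ee_rot: [3.141, -0.0, 1.611]
wrist_force: [0.4, 0.4, 0.7]
width: 0.0575
```

Run:
```python
from h import *
from geo import *
to([.3815,.3339,.215],92.3);to([.4765,.042,.215],-13.8);to([.4765,.042,.150],-13.8)
print(tri((208.5,206),(260,176)))
```

```text
shift [   0.1    0.4 -208.3] turn [ 0.03 -0.01 -0.02] dist 208.0
shift [-295.4   83.7 -208.3] turn [  0.01  -0.03 106.08] dist 371.0
shift [-295.4   83.7 -143.3] turn [  0.01  -0.03 106.08] dist 339.0
[0.4872 0.1983 0.1254]
```

move_arm:
  targets:
    - [[0,0,-15],[0,0,0],-1]
    - [[0,0,-50],[0,0,0],-1]
    - [[0,0,-100],[0,0,0],-1]
    - [[0,0,-150],[0,0,0],-1]
    - [[-10,3,-190],[0,0,9],-1]
    - [[-35,10,-208],[0,0,18],-1]
    - [[-70,20,-208],[0,0,28],-1]
    - [[-110,31,-208],[0,0,38],-1]
    - [[-150,42,-208],[0,0,48],-1]
    - [[-185,53,-208],[0,0,58],-1]
    - [[-220,62,-208],[0,0,68],-1]
    - [[-250,71,-208],[0,0,78],-1]
    - [[-275,78,-208],[0,0,88],-1]
    - [[-288,82,-208],[0,0,97],-1]
    - [[-295.4,83.7,-200],[0,0,106],-1]
    - [[-295.4,83.7,-180],[0,0,106],-1]
    - [[-295.4,83.7,-160],[0,0,106],-1]
    - [[-295.4,83.7,-143],[0,0,106],-1]
    - [[-295.4,83.7,-143],[0,0,106],-1]
    - [[-295.4,83.7,-143],[0,0,106],-1]

```text
time: 5.22
tool_pos: [0.4767, 0.042, 0.1502]
ee_rot: [-3.141, -0.001, -0.239]
wrist_force: [0.5, -0.3, -3.7]
width: 0.0577
```

Run:
```python
from h import *; from comp import *
snap('top','t1');snap('side','s1')
t=np.load('pics/t1.npy'); s=np.load('pics/s1.npy')
compose('c3',[((0,0),tile(t,222,165,298,250,7)),((540,0),tile(s,230,165,315,225,3)),])
compose('c3',[((0,0),tile(t,225,165,290,250,5)),((330,0),tile(s,226,150,320,240,5))])
o=status.get_obs();print(o['tool_pos'],np.degrees(o['ee_rot']),o['joint_positions'],o['width'],o['wrist_force'])
```

```text
[0.4771 0.042  0.1507] [-179.9686   -0.1209  -13.7164] [-0.0308 -0.0562  1.6248  0.0001  1.5708  1.7794] 0.05762045091771246 [-0.1335 -0.7656 -4.4898]
```

View pics/c3.png

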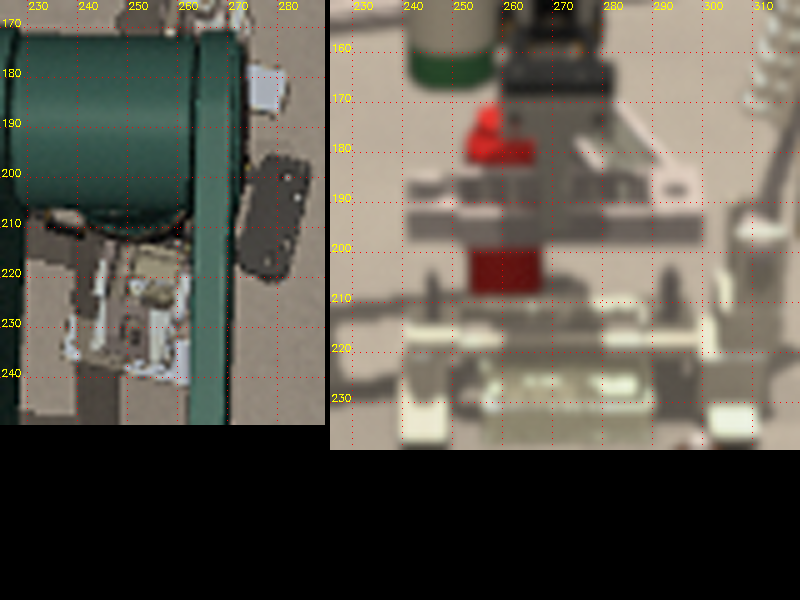

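c3: the cassette hovers over the bed, with its holes in the side view at (294.5,187.5) and (245.9,187.1). The pins are at (293.2,204.5) and (246,204.5).

Run:
```python
from geo import *
np.set_printoptions(precision=4,suppress=True)
S='side'
print(fit([(S,(.076,0,.1677),(294.5,187.5)),(S,(-.076,0,.1677),(245.9,187.1))],[.47,.04,-.24]))
print(fit([(S,(.076,0,.11),(293.2,204.5)),(S,(-.076,0,.11),(246,204.5))],[.47,.04,-.24]))
def L(x,y,z,p=(.4771,.042,-.2394)):
    c,s=np.cos(p[2]),np.sin(p[2]);return [p[0]+c*x-s*y,p[1]+s*x+c*y,z]
for x,y,z in((.076,0,.1677),(-.076,0,.1677),(-.092,-.022,.1677),(-.092,-.022,.1437),(.092,-.029,.1677),(.092,-.029,.1437),(-.076,0,.11),(.076,0,.11),(-.076,0,.07),(.076,0,.07)): print(x,y,z,proj(S,L(x,y,z))[0],proj('top',L(x,y,z))[0])
```

```text
(array([ 0.4808,  0.0446, -0.2683]), [[0.0, -0.0], [-0.0, -0.0]])
(array([ 0.4772,  0.0365, -0.2525]), [[0.4, -0.0], [-0.4, -0.0]])
0.076 0 0.1677 [293.6189 187.6996] [262.0415 183.2373]
-0.076 0 0.1677 [244.9099 188.0039] [250.517  230.7561]
-0.092 -0.022 0.1677 [239.6409 191.6156] [256.2594 237.4791]
-0.092 -0.022 0.1437 [239.7967 198.2936] [256.7803 237.8073]
0.092 -0.029 0.1677 [299.4651 192.3775] [272.2748 180.382 ]
0.092 -0.029 0.1437 [299.1463 199.0451] [272.4726 181.8232]
-0.076 0 0.11 [245.1778 203.7653] [252.    231.835]
0.076 0 0.11 [292.9805 203.412 ] [262.9741 186.4807]
-0.076 0 0.07 [245.3577 214.351 ] [252.9496 232.5258]
0.076 0 0.07 [292.5517 213.966 ] [263.5719 188.5598]
```

move_arm:
  targets:
    - [[-1.5,0,8],[0,0,0],-1]
    - [[-1.5,0,20],[0,0,0],-1]
    - [[-1.5,0,28],[0,0,0],-1]
    - [[-1.5,0,34],[0,0,0],-1]
    - [[-1.5,0,38],[0,0,0],-1]
    - [[-1.5,0,41],[0,0,0],-1]
    - [[-1.5,0,44],[0,0,0],-1]
    - [[-1.5,0,44],[0,0,0],-1]

```text
time: 6.32
tool_pos: [0.4764, 0.0438, 0.106]
ee_rot: [-3.137, -0.003, -0.239]
wrist_force: [3.8, 5.7, -4.2]
width: 0.0578
```

move_arm:
  targets:
    - [[0.6,-1.6,1],[0,0,0],-1]
    - [[0.6,-1.6,4],[0,0,0],-1]
    - [[0.6,-1.6,8],[0,0,0],-1]
    - [[0.6,-1.6,8],[0,0,0],-1]

```text
time: 6.82
tool_pos: [0.4763, 0.0442, 0.097]
ee_rot: [-3.14, -0.001, -0.239]
wrist_force: [3.5, 4.7, -4.5]
width: 0.0578
```

move_arm:
  targets:
    - [[0.8,-1.0,2],[0,0,0],-1]
    - [[0.8,-1.0,6],[0,0,0],-1]
    - [[0.8,-1.0,10],[0,0,0],-1]
    - [[0.8,-1.0,14],[0,0,0],-1]
    - [[0.8,-1.0,17],[0,0,0],-1]
    - [[0.8,-1.0,19],[0,0,0],-1]
    - [[0.8,-1.0,20.5],[0,0,0],-1]
    - [[0.8,-1.0,20.5],[0,0,0],-1]

```text
time: 7.82
tool_pos: [0.4766, 0.0443, 0.0768]
ee_rot: [3.141, 0.001, -0.24]
wrist_force: [0.8, 0.6, -4.2]
width: 0.0578
```

move_arm:
  targets:
    - [[0,0,0.7],[0,0,0],-1]
    - [[0,0,1.4],[0,0,0],-1]
    - [[0,0,1.4],[0,0,0],-1]

```text
time: 8.2
tool_pos: [0.4767, 0.0443, 0.0767]
ee_rot: [3.141, 0.0, -0.24]
wrist_force: [-5.2, -1.1, 5.9]
width: 0.0577
```

move_arm:
  targets:
    - [[0,0,0.5],[0,0,0],-0.5]
    - [[0,0,0.3],[0,0,0],0.6]
    - [[0,0,0],[0,0,0],0.9]
    - [[0,0,0],[0,0,0],0.9]
    - [[0,0,0],[0,0,0],0.9]
    - [[0,0,-10],[0,0,0],0.9]
    - [[0,0,-40],[0,0,0],0.9]
    - [[0,0,-90],[0,0,0],0.9]
    - [[0,0,-120],[0,0,0],0.9]
    - [[0,0,-120],[0,0,0],0.9]

```text
time: 9.45
tool_pos: [0.4788, 0.0445, 0.1992]
ee_rot: [-3.14, -0.007, -0.239]
wrist_force: [-0.0, 0.0, -0.8]
width: 0.0896
```

Run:
```python
from h import *
to([.5855,-.3597,.2],64.5);to([.5855,-.3597,.010],64.5)
o=status.get_obs();print(o['tool_pos'],np.degrees(o['ee_rot']),o['joint_positions'],o['width'],o['wrist_force'])
```

```text
shift [199.5 367.3   0.1] turn [  0.21  -0.42 -78.22] dist 418.0
shift [198.1 367.6 190.1] turn [  0.21  -0.42 -78.22] dist 459.0
[0.4788 0.0445 0.1992] [-179.9034   -0.4235  -13.7217] [-0.0255 -0.0723  1.5437  0.0001  1.6626  1.7848] 0.08960337569817706 [-0.037   0.0434 -0.7979]
```

move_arm:
  targets:
    - [[20,37,-3],[0,0,-9],1]
    - [[45,83,-3],[0,0,-18],1]
    - [[70,129,-3],[0,0,-28],1]
    - [[95,175,-3],[0,0,-38],1]
    - [[120,221,-3],[0,0,-48],1]
    - [[145,267,-3],[0,0,-57],1]
    - [[170,313,-3],[0,0,-66],1]
    - [[190,350,0],[0,0,-73],1]
    - [[199.5,367.3,20],[0,0,-78.2],1]
    - [[199.5,367.3,50],[0,0,-78.2],1]
    - [[199.5,367.3,85],[0,0,-78.2],1]
    - [[199.5,367.3,100],[0,0,-78.2],1]
    - [[199.5,367.3,100],[0,0,-78.2],1]
    - [[199.5,367.3,100],[0,0,-78.2],1]

```text
time: 11.2
tool_pos: [0.5843, -0.36, 0.0971]
ee_rot: [3.139, 0.0, 1.126]
wrist_force: [0.4, -0.3, 0.5]
width: 0.0939
```

Run:
```python
from h import *
to([.5855,-.3597,.010],64.5)
o=status.get_obs();print(o['tool_pos'],np.degrees(o['ee_rot']),o['joint_positions'],o['width'],o['wrist_force'])
```

```text
shift [ 0.9  0.7 87.1] turn [ 0.14  0.02 -0.01] dist 87.0
[ 0.5843 -0.36    0.0971] [179.8587   0.0228  64.4881] [-0.6349  0.4272  1.1693  0.0001  1.5426 -0.1896] 0.09393936047801978 [ 0.3864 -0.27    0.5422]
```

move_arm:
  targets:
    - [[1,0.5,35],[0,0,0],1]
    - [[1,0.5,60],[0,0,0],1]
    - [[1,0.5,78],[0,0,0],1]
    - [[1,0.5,86],[0,0,0],1]
    - [[1,0.5,89],[0,0,0],1]
    - [[1,0.5,89],[0,0,0],1]
    - [[1,0.5,89],[0,0,0],-1]
    - [[1,0.5,89],[0,0,0],-1]
    - [[1,0.5,89],[0,0,0],-1]
    - [[1,0.5,89],[0,0,0],-1]
    - [[1,0.5,89],[0,0,0],-1]
    - [[1,0.5,89],[0,0,0],-1]

```text
time: 12.7
tool_pos: [0.5846, -0.359, 0.0066]
ee_rot: [3.141, -0.0, 1.125]
wrist_force: [0.9, 0.2, -1.0]
width: 0.0557
```

Run:
```python
from h import *
to([.4767,.0443,.23],166.2);to([.4767,.0443,.150],166.2)
```

```text
shift [ 317.5 -271.1 -223.4] turn [   0.02    0.02 -101.72] dist 474.0
shift [ 317.5 -271.1 -143.4] turn [   0.02    0.02 -101.72] dist 441.0
```

move_arm:
  targets:
    - [[0,0,-15],[0,0,0],-1]
    - [[0,0,-50],[0,0,0],-1]
    - [[0,0,-105],[0,0,0],-1]
    - [[8,-7,-160],[0,0,-9],-1]
    - [[25,-21,-205],[0,0,-18],-1]
    - [[55,-47,-222],[0,0,-28],-1]
    - [[90,-77,-224],[0,0,-38],-1]
    - [[125,-107,-224],[0,0,-48],-1]
    - [[165,-141,-224],[0,0,-58],-1]
    - [[205,-175,-224],[0,0,-68],-1]
    - [[240,-205,-224],[0,0,-78],-1]
    - [[270,-230,-224],[0,0,-87],-1]
    - [[295,-252,-224],[0,0,-95],-1]
    - [[311,-265,-224],[0,0,-101.7],-1]
    - [[317.5,-271.1,-215],[0,0,-101.7],-1]
    - [[317.5,-271.1,-190],[0,0,-101.7],-1]
    - [[317.5,-271.1,-165],[0,0,-101.7],-1]
    - [[317.5,-271.1,-145],[0,0,-101.7],-1]
    - [[317.5,-271.1,-145],[0,0,-101.7],-1]
    - [[317.5,-271.1,-145],[0,0,-101.7],-1]

```text
time: 15.2
tool_pos: [0.477, 0.044, 0.1523]
ee_rot: [3.141, 0.001, 2.899]
wrist_force: [-0.2, -0.3, -2.0]
width: 0.0561
```

Run:
```python
from h import *; from comp import *
snap('top','t2');snap('side','s2')
t=np.load('pics/t2.npy'); s=np.load('pics/s2.npy')
compose('c4',[((0,0),tile(s,228,165,313,230,8)),((680,0),tile(t,240,205,264,248,5))])
o=status.get_obs();print(o['tool_pos'],np.degrees(o['ee_rot']),o['joint_positions'],o['width'],o['wrist_force'])
from geo import proj
for z in(.159,.11):
  p=(o['tool_pos'][0],o['tool_pos'][1],o['ee_rot'][2]-np.pi);c,n=np.cos(p[2]),np.sin(p[2])
  for x in(-.076,.076): print(z,x,proj('side',[p[0]+c*x,p[1]+n*x,z-.158+.008+o['tool_pos'][2]-.0066 if z>.12 else z]))
```

```text
[0.4774 0.0441 0.1529] [179.9698   0.135  166.1281] [-0.0261 -0.0562  1.6203  0.      1.5751 -1.3548] 0.0557308385381804 [-0.3514  0.7205 -2.5662]
0.159 -0.076 [[244.9047 191.0608]]
0.159 0.076 [[293.3665 190.8137]]
0.11 -0.076 [[245.1148 203.375 ]]
0.11 0.076 [[292.8694 203.0914]]
```

View pics/c4.png

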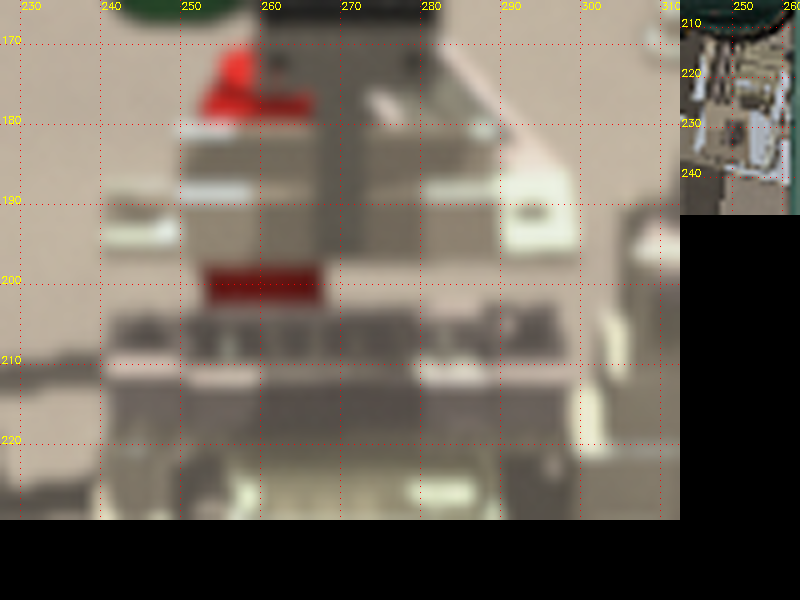

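move_arm:
  targets:
    - [[-0.5,0,10],[0,0,0],-1]
    - [[-0.5,0,22],[0,0,0],-1]
    - [[-0.5,0,30],[0,0,0],-1]
    - [[-0.5,0,35],[0,0,0],-1]
    - [[-0.5,0,39],[0,0,0],-1]
    - [[-0.5,0,42],[0,0,0],-1]
    - [[-0.5,0,42],[0,0,0],-1]

```text
time: 16.18
tool_pos: [0.4771, 0.0443, 0.1095]
ee_rot: [3.142, -0.0, 2.9]
wrist_force: [0.3, 0.3, -2.4]
width: 0.0554
```

Entering freely; continue to home.

move_arm:
  targets:
    - [[0,0,2],[0,0,0],-1]
    - [[0,0,4],[0,0,0],-1]
    - [[0,0,6],[0,0,0],-1]
    - [[0,0,7.5],[0,0,0],-1]
    - [[0,0,8.5],[0,0,0],-1]
    - [[0,0,9.5],[0,0,0],-1]
    - [[0,0,9.5],[0,0,0],-1]

```text
time: 17.05
tool_pos: [0.4775, 0.0444, 0.1006]
ee_rot: [3.141, 0.001, 2.9]
wrist_force: [0.6, 0.7, 0.4]
width: 0.0559
```

move_arm:
  targets:
    - [[0,0,0.8],[0,0,0],-1]
    - [[0,0,0.8],[0,0,0],-1]

```text
time: 17.3
tool_pos: [0.4775, 0.0444, 0.1006]
ee_rot: [3.141, 0.001, 2.901]
wrist_force: [-0.8, 1.1, 4.6]
width: 0.0559
```

move_arm:
  targets:
    - [[0,0,0],[0,0,0],-0.5]
    - [[0,0,-0.5],[0,0,0],0.6]
    - [[0,0,-0.5],[0,0,0],0.9]
    - [[0,0,-0.5],[0,0,0],0.9]
    - [[0,0,-0.5],[0,0,0],0.9]
    - [[0,0,-10],[0,0,0],0.9]
    - [[0,0,-40],[0,0,0],0.9]
    - [[0,0,-90],[0,0,0],0.9]
    - [[0,0,-140],[0,0,0],0.9]
    - [[0,0,-140],[0,0,0],0.9]
    - [[0,0,-140],[0,0,0],0.9]

```text
time: 18.68
tool_pos: [0.477, 0.0442, 0.2392]
ee_rot: [3.142, 0.0, 2.9]
wrist_force: [-0.2, -0.3, -0.7]
width: 0.0896
```

Run:
```python
from h import *
to([.477,.0443,.37],166.2);to([.6766,-.0047,.37],166.2);to([.6766,-.0047,.2875],166.2)
```

```text
shift [  -0.     0.1 -130.8] turn [ 0.    0.   -0.02] dist 131.0
shift [-205.5    0.2 -130.8] turn [ 0.    0.   -0.02] dist 244.0
shift [-205.5    0.2  -48.3] turn [ 0.    0.   -0.02] dist 211.0
```

move_arm:
  targets:
    - [[0,0,-40],[0,0,0],0.9]
    - [[0,0,-90],[0,0,0],0.9]
    - [[-30,0,-125],[0,0,0],0.9]
    - [[-80,0,-131],[0,0,0],0.9]
    - [[-130,0,-131],[0,0,0],0.9]
    - [[-175,0,-131],[0,0,0],0.9]
    - [[-200,0,-131],[0,0,0],0.9]
    - [[-205.5,0,-131],[0,0,0],0.9]
    - [[-205.5,0,-131],[0,0,0],0.9]
    - [[-205.5,0,-131],[0,0,0],0.9]

```text
time: 19.92
tool_pos: [0.6757, -0.0045, 0.3712]
ee_rot: [3.141, 0.001, 2.901]
wrist_force: [0.4, -0.4, -0.3]
width: 0.089
```

Run:
```python
from h import *; from comp import *
snap('side','s3')
s=np.load('pics/s3.npy')
compose('c5',[((0,0),tile(s,230,80,370,230,4))])
o=status.get_obs();print(o['tool_pos'],np.degrees(o['ee_rot']),o['joint_positions'],o['width'],o['wrist_force'])
to([.6766,-.0047,.2875],166.2)
```

```text
[ 0.6757 -0.0044  0.3716] [179.9797   0.0752 166.2051] [-0.0905  0.436   0.6113  0.0002  2.0929 -1.4205] 0.08917178165064206 [-0.4615  0.0602 -1.0252]
shift [-0.8 -0.1 84.1] turn [0.02 0.08 0.01] dist 84.0
```

View pics/c5.png

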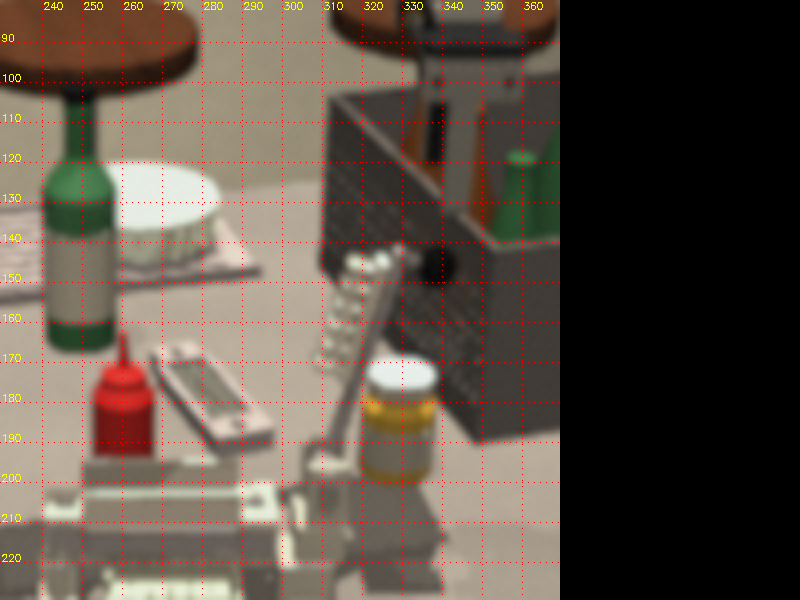

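c5: the trough is home on the cassette, and the knob at side px (339,145.5) is below the open jaws.

move_arm:
  targets:
    - [[-0.8,0,25],[0,0,0],0.9]
    - [[-0.8,0,50],[0,0,0],0.9]
    - [[-0.8,0,70],[0,0,0],0.9]
    - [[-0.8,0,80],[0,0,0],0.9]
    - [[-0.8,0,84],[0,0,0],0.9]
    - [[-0.8,0,84],[0,0,0],0]
    - [[-0.8,0,84],[0,0,0],-0.4]
    - [[-0.8,0,84],[0,0,0],-1]
    - [[-0.8,0,84],[0,0,0],-1]
    - [[-0.8,0,84],[0,0,0],-1]
    - [[-0.8,0,84],[0,0,0],-1]

```text
time: 21.35
tool_pos: [0.6777, -0.0041, 0.2862]
ee_rot: [3.139, 0.0, 2.901]
wrist_force: [2.4, 7.8, -1.0]
width: 0.0327
```

Run:
```python
from h import *
o=status.get_obs();print(o['tool_pos'],o['width'],o['wrist_force'],o['joint_positions'])
ph0=np.arctan2(171.5,-75.5);A=lambda ph:np.array([130-187.4*np.cos(ph),65+187.4*np.sin(ph)])  # x,z local
f0=1.986
for k in range(1,47):
    f=f0-k*.04
    if f<.16: f=.1607
    d=A(f)-A(f0); print([round(-d[0]),0,round(-d[1])],end=' ')
    if k%6==0:print()
```

```text
[ 0.6777 -0.0041  0.2862] 0.03269753474853324 [ 2.3551  7.8343 -1.0369] [-0.0909  0.3881  0.8488  0.0024  1.9042 -1.4207]
[7, 0, -3] [14, 0, -5] [21, 0, -8] [28, 0, -10] [36, 0, -12] [43, 0, -13] 
[50, 0, -14] [58, 0, -15] [65, 0, -16] [73, 0, -16] [80, 0, -16] [88, 0, -16] 
[95, 0, -15] [103, 0, -14] [110, 0, -13] [117, 0, -11] [125, 0, -9] [132, 0, -7] 
[139, 0, -5] [146, 0, -2] [153, 0, 1] [160, 0, 4] [166, 0, 7] [173, 0, 11] 
[179, 0, 15] [185, 0, 19] [191, 0, 24] [197, 0, 29] [203, 0, 34] [208, 0, 39] 
[213, 0, 44] [218, 0, 50] [223, 0, 56] [227, 0, 62] [232, 0, 68] [236, 0, 74] 
[240, 0, 81] [243, 0, 87] [246, 0, 94] [249, 0, 101] [252, 0, 108] [254, 0, 115] 
[256, 0, 122] [258, 0, 129] [260, 0, 137] [261, 0, 141]
```

move_arm:
  targets:
    - [[3,-0.5,-1],[0,0,0],-1]
    - [[7,-0.5,-3],[0,0,0],-1]
    - [[14,-0.5,-5],[0,0,0],-1]
    - [[21,-0.5,-8],[0,0,0],-1]
    - [[28,-0.5,-10],[0,0,0],-1]
    - [[36,-0.5,-12],[0,0,0],-1]
    - [[43,-0.5,-13],[0,0,0],-1]
    - [[50,-0.5,-14],[0,0,0],-1]
    - [[58,-0.5,-15],[0,0,0],-1]
    - [[58,-0.5,-15],[0,0,0],-1]

```text
time: 22.6
tool_pos: [0.6212, 0.0103, 0.3009]
ee_rot: [3.138, -0.0, 2.903]
wrist_force: [1.4, 4.7, -0.9]
width: 0.0307
```

Run:
```python
from h import *
def st():
    o=status.get_obs();d=o['tool_pos']-[.477,.0443,.07];c,s=np.cos(-.241),np.sin(-.241)
    x,y,z=(c*d[0]+s*d[1])*1e3,(-s*d[0]+c*d[1])*1e3,(d[2]+.019)*1e3
    X,Z=x-130,z-65; print('knob local',x,y,z,'r',np.hypot(X,Z),'theta',np.arctan2(Z,-X)-.1607,o['width'],o['wrist_force'],np.degrees(o['ee_rot']))
st()
```

```text
knob local 148.10350221968025 1.407932101178795 249.92281598724816 r 185.80684773514568 theta 1.507682977330084 0.030743922445629172 [ 1.3594  4.6907 -0.864 ] [179.8094  -0.0099 166.32  ]
```

Run:
```python
from h import *; from comp import *
snap('side','s4')
s=np.load('pics/s4.npy')
compose('c6',[((0,0),tile(s,285,90,350,200,5.4))])
from geo import proj
print(proj('side',np.array([.6212,.0103,.3199])),proj('side',np.array([.6212,.0103,.3009])))
```

```text
[[319.2877 142.6912]] [[318.8977 148.4771]]
```

View pics/c6.png

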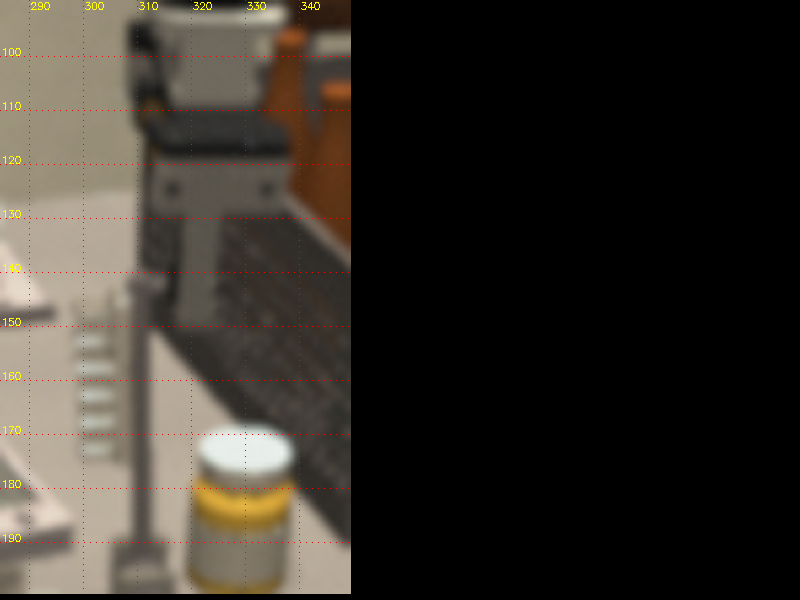

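Run:
```python
from geo import *
c,s=np.cos(-.241),np.sin(-.241)
def W(x,z): return [.477+c*x,.0443+s*x,.07+z]
for th in(1.5,1.54,1.58,1.62):
    d=np.array([-np.cos(th),np.sin(th)]);n=np.array([np.sin(th),np.cos(th)])
    H=np.array([130,65]);print(th,[proj('side',W(*((H+r*d+o*n)/1e3)))[0].round(1) for r,o in((40,0),(185,0),(185,30))],(H+185*d+30*n).round(1))
```

```text
1.5 [array([309.8, 185.3]), array([308.9, 143. ]), array([318.9, 142.4])] [146.8 251.7]
1.54 [array([310.3, 185.3]), array([311.4, 142.9]), array([321.4, 142.6])] [154.3 250.8]
1.58 [array([310.8, 185.2]), array([313.8, 142.9]), array([323.9, 142.9])] [161.7 249.7]
1.62 [array([311.3, 185.3]), array([316.3, 142.9]), array([326.3, 143.4])] [169.1 248.3]
```

move_arm:
  targets:
    - [[7,0,-1],[0,0,0],-1]
    - [[15,0,-1],[0,0,0],-1]
    - [[22,0,-1],[0,0,0],-1]
    - [[30,0,-1],[0,0,0],-1]
    - [[37,0,0],[0,0,0],-1]
    - [[45,0,1],[0,0,0],-1]
    - [[52,0,2],[0,0,0],-1]
    - [[59,0,4],[0,0,0],-1]
    - [[67,0,6],[0,0,0],-1]
    - [[74,0,8],[0,0,0],-1]
    - [[81,0,10],[0,0,0],-1]
    - [[88,0,13],[0,0,0],-1]
    - [[95,0,16],[0,0,0],-1]
    - [[102,0,19],[0,0,0],-1]
    - [[108,0,22],[0,0,0],-1]
    - [[115,0,26],[0,0,0],-1]
    - [[121,0,30],[0,0,0],-1]
    - [[127,0,34],[0,0,0],-1]

```text
time: 24.9
tool_pos: [0.4982, 0.0401, 0.2697]
ee_rot: [3.138, 0.004, 2.902]
wrist_force: [0.3, 4.2, 7.0]
width: 0.0307
```

```bash
cat >> h.py <<'E'
def st():
    o=status.get_obs();d=o['tool_pos']-[.477,.0443,.07];c,s=np.cos(-.241),np.sin(-.241)
    x,y,z=(c*d[0]+s*d[1])*1e3,(-s*d[0]+c*d[1])*1e3,(d[2]+.019)*1e3
    X,Z=x-130,z-65; print('knob local',x,y,z,'r',np.hypot(X,Z),'theta',np.arctan2(Z,-X)-.1607,o['width'],o['wrist_force'],np.degrees(o['ee_rot']),o['joint_positions'])
E
python3 - <<'E'
from h import *; from comp import *
st(); snap('side','s5')
s=np.load('pics/s5.npy')
compose('c7',[((0,0),tile(s,235,110,345,225,5))])
E
```

```text
knob local 21.567791086979803 0.9413718982248234 218.69178742522723 r 188.09228971895178 theta 0.7956770924265277 0.030698897519681634 [0.2677 4.2007 6.9751] [179.7846   0.2182 166.2696] [-0.0353 -0.0326  1.3674  0.003   1.8023 -1.3658]
```

View pics/c7.png

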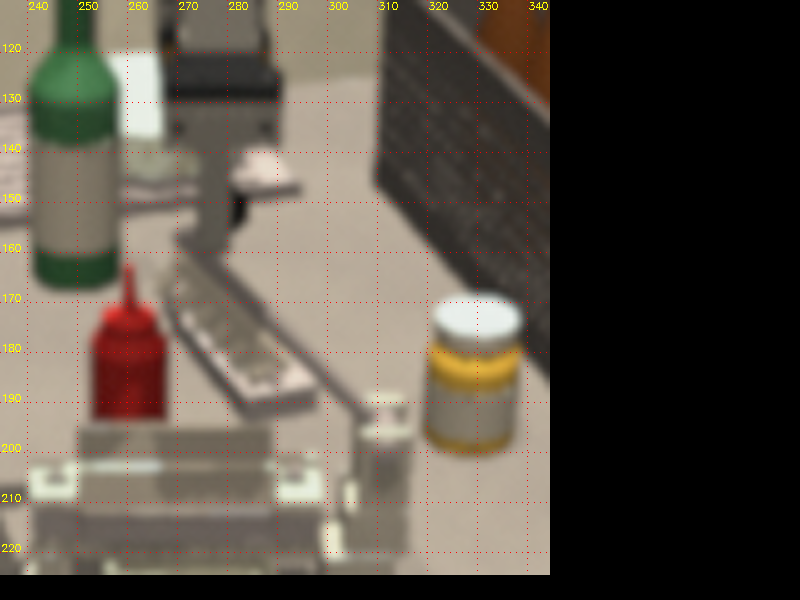

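c7: the arm is at about 45° and following. The ball sticks out a few mm to the +x side of the fingers, so I will re-centre the grip.

move_arm:
  targets:
    - [[0,0,0],[0,0,0],0.1]
    - [[0,0,0],[0,0,0],0.1]
    - [[0,0,0],[0,0,0],0.1]
    - [[-3,0,0],[0,0,0],0.1]
    - [[-6,0,0],[0,0,0],0.1]
    - [[-6,0,0],[0,0,0],0.1]
    - [[-6,0,0],[0,0,0],-0.3]
    - [[-6,0,0],[0,0,0],-1]
    - [[-6,0,0],[0,0,0],-1]
    - [[-6,0,0],[0,0,0],-1]

```text
time: 26.2
tool_pos: [0.5038, 0.0387, 0.2673]
ee_rot: [3.139, 0.0, 2.902]
wrist_force: [1.8, 4.9, -0.7]
width: 0.0305
```

Run:
```python
from h import *
st()
A=lambda ph:np.array([130-187.4*np.cos(ph),65+187.4*np.sin(ph)])
f0=.96
for k in range(1,23):
    f=f0-k*.036
    d=A(f)-A(f0); print([round(-d[0]),0,round(-d[1],1)],end=' ')
```

```text
knob local 27.395888396157762 0.9344473169209744 216.29973147283525 r 182.80922422505316 theta 0.8141849013488738 0.030507447120283488 [ 1.7861  4.939  -0.6842] [179.8279   0.0204 166.2668] [-0.0377 -0.0176  1.3574  0.0029  1.8008 -1.3681]
[5, 0, np.float64(4.0)] [11, 0, np.float64(8.1)] [16, 0, np.float64(12.5)] [21, 0, np.float64(17.0)] [26, 0, np.float64(21.7)] [30, 0, np.float64(26.6)] [35, 0, np.float64(31.6)] [39, 0, np.float64(36.9)] [43, 0, np.float64(42.2)] [47, 0, np.float64(47.7)] [51, 0, np.float64(53.3)] [54, 0, np.float64(59.1)] [58, 0, np.float64(65.0)] [61, 0, np.float64(71.0)] [64, 0, np.float64(77.1)] [66, 0, np.float64(83.3)] [69, 0, np.float64(89.6)] [71, 0, np.float64(96.0)] [73, 0, np.float64(102.4)] [75, 0, np.float64(109.0)] [76, 0, np.float64(115.6)] [77, 0, np.float64(122.2)]
```

move_arm:
  targets:
    - [[5,-0.3,4],[0,0,0],-1]
    - [[11,-0.3,8],[0,0,0],-1]
    - [[16,-0.3,12.5],[0,0,0],-1]
    - [[21,-0.3,17],[0,0,0],-1]
    - [[26,-0.3,22],[0,0,0],-1]
    - [[31,-0.3,27],[0,0,0],-1]
    - [[36,-0.3,32],[0,0,0],-1]
    - [[40,-0.3,37],[0,0,0],-1]
    - [[44,-0.3,42],[0,0,0],-1]
    - [[48,-0.3,47.5],[0,0,0],-1]
    - [[52,-0.3,53],[0,0,0],-1]
    - [[56,-0.3,59],[0,0,0],-1]
    - [[60,-0.3,65],[0,0,0],-1]
    - [[63,-0.3,71],[0,0,0],-1]
    - [[66,-0.3,77],[0,0,0],-1]
    - [[69,-0.3,83],[0,0,0],-1]
    - [[72,-0.3,89.5],[0,0,0],-1]
    - [[74,-0.3,96],[0,0,0],-1]
    - [[76,-0.3,102],[0,0,0],-1]
    - [[76,-0.3,102],[0,0,0],-1]

```text
time: 28.7
tool_pos: [0.4298, 0.0566, 0.1652]
ee_rot: [3.138, 0.0, 2.901]
wrist_force: [1.2, 4.6, -0.9]
width: 0.0307
```

```bash
python3 -c "
from h import *
st()"
```

```text
knob local -48.76556196606188 0.6588152453529463 114.22989136788976 r 185.4203558111572 theta 0.10802689972575319 0.03067528606031671 [ 1.2427  4.5959 -0.9008] [179.8089   0.024  166.2403] [-0.0026 -0.1664  1.695   0.0031  1.6118 -1.3331]
```

Slowly to the end stop.

move_arm:
  targets:
    - [[1.5,0,4],[0,0,0],-1]
    - [[2.5,0,8],[0,0,0],-1]
    - [[3.5,0,11],[0,0,0],-1]
    - [[4.5,0,14],[0,0,0],-1]
    - [[5,0,16],[0,0,0],-1]
    - [[5.5,0,18],[0,0,0],-1]
    - [[5.5,0,19],[0,0,0],-1]
    - [[5.5,0,20],[0,0,0],-1]
    - [[5.5,0,20],[0,0,0],-1]

```text
time: 29.82
tool_pos: [0.425, 0.0578, 0.1461]
ee_rot: [3.138, 0.002, 2.901]
wrist_force: [0.5, 5.5, 0.9]
width: 0.0303
```

```bash
python3 -c "
from h import *
st()"
```

```text
knob local -53.74125254833694 0.6436670877830696 95.12413500871163 r 186.1942840101565 theta 0.0018029856353128926 0.030292087325259794 [0.5413 5.4854 0.9262] [179.805    0.0993 166.2269] [ 0.0003 -0.1704  1.7365  0.0029  1.573  -1.3301]
```

move_arm:
  targets:
    - [[0,0,1.5],[0,0,0],-1]
    - [[0,0,3],[0,0,0],-1]
    - [[0,0,4],[0,0,0],-1]
    - [[0,0,4],[0,0,0],-1]

```text
time: 30.32
tool_pos: [0.4242, 0.0579, 0.1418]
ee_rot: [3.138, -0.0, 2.901]
wrist_force: [-0.3, 5.8, 1.3]
width: 0.0304
```

move_arm:
  targets:
    - [[0,0,1],[0,0,0],-1]
    - [[0,0,2],[0,0,0],-1]
    - [[0,0,2],[0,0,0],-1]

```text
time: 30.7
tool_pos: [0.424, 0.058, 0.1403]
ee_rot: [3.138, -0.0, 2.901]
wrist_force: [-2.0, 5.9, 4.7]
width: 0.0306
```

Run:
```python
from h import *; from comp import *
st(); snap('side','s6')
s=np.load('pics/s6.npy')
compose('c8',[((0,0),tile(s,232,160,322,230,8))])
```

```text
knob local -54.68413492351228 0.6346639098112548 89.34711849046403 r 186.28207608687097 theta -0.02962471957881946 0.03063393793833033 [-1.9945  5.8696  4.7142] [179.81    -0.0241 166.2353] [ 0.0005 -0.1681  1.7461  0.0033  1.5632 -1.3301]
```

View pics/c8.png

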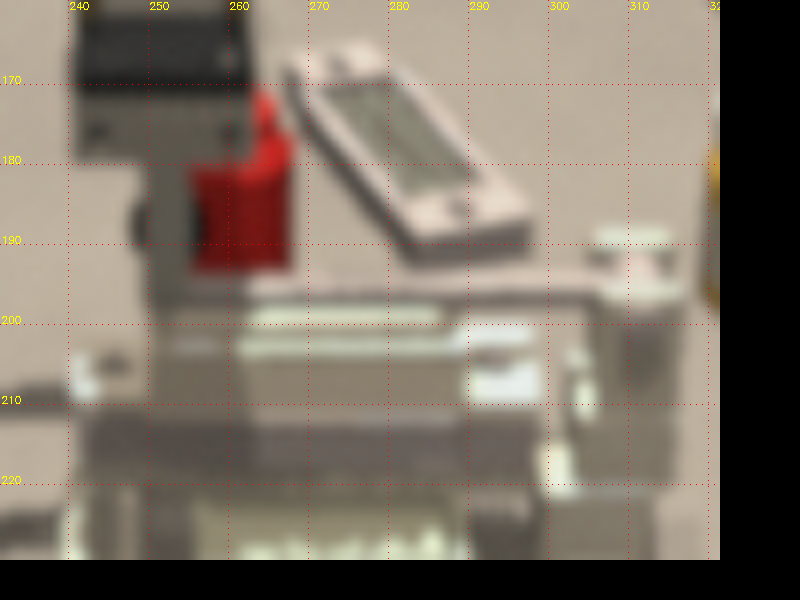

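c8: the bar looks level at row ~195 over the trough. I'll press a little more to confirm the stop.

move_arm:
  targets:
    - [[0,0,1],[0,0,0],-1]
    - [[0,0,2],[0,0,0],-1]
    - [[0,0,2],[0,0,0],-1]

```text
time: 31.12
tool_pos: [0.4241, 0.058, 0.1403]
ee_rot: [3.138, 0.001, 2.901]
wrist_force: [-5.0, 4.6, 11.2]
width: 0.0306
```

move_arm:
  targets:
    - [[0,0,-2],[0,0,0],-1]
    - [[0,0,-2],[0,0,0],0.3]
    - [[0,0,-2],[0,0,0],0.7]
    - [[0,0,-2],[0,0,0],0.7]
    - [[0,0,-2],[0,0,0],0.7]
    - [[0,0,-20],[0,0,0],0.7]
    - [[0,0,-60],[0,0,0],0.7]
    - [[0,0,-110],[0,0,0],0.7]
    - [[50,0,-150],[0,0,0],0.7]
    - [[100,0,-150],[0,0,0],0.7]
    - [[130,0,-150],[0,0,0],0.7]
    - [[130,0,-150],[0,0,0],0.7]

```text
time: 32.62
tool_pos: [0.2974, 0.0878, 0.2895]
ee_rot: [3.14, 0.005, 2.902]
wrist_force: [0.1, -0.0, 0.3]
width: 0.0798
```

Run:
```python
from h import *; from comp import *
snap('side','s7');snap('top','t7')
s=np.load('pics/s7.npy');t=np.load('pics/t7.npy')
compose('c9',[((0,0),tile(s,232,165,322,230,6)),((545,0),tile(t,232,165,288,250,4)),((0,395),tile(t,130,120,430,210,1.8,50))])
from geo import proj
c,n=np.cos(-.241),np.sin(-.241)
for x,z in((-.055,.095),(0,.065),(.1,.065)): print(proj('side',[.477+c*x,.0443+n*x,.07+z]))
```

```text
[[251.4591 188.3441]]
[[268.9758 196.4833]]
[[300.5769 196.2921]]
```

View pics/c9.png

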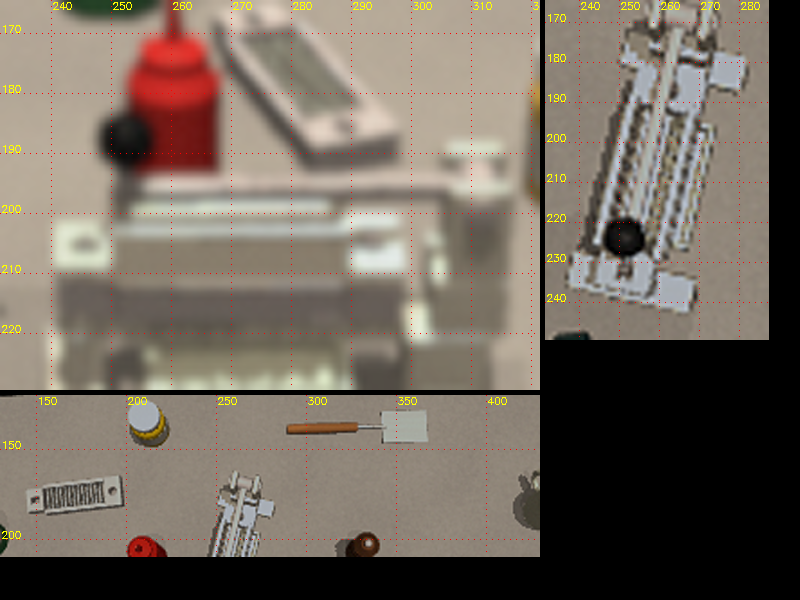

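c9: the knob is at side px (252.5,187.3), against (251.5,188.3) predicted for fully down. The bar is level, trough and cassette are stacked flush, and the other items in the picture look undisturbed.

```bash
python3 -c "
from h import *
print(order.close_job())"
```

```text
the job is handed in; nothing more can be done
None
```

The cutter is set up for thick slices and the job is handed in, at about 33 s of the 72 s. I fitted the wide-spaced cassette over both pins, set the white trough on top, and swung the press arm down by its knob to the end stop.

- **Cassette:** it met the bed with the tool at 76.7 mm, the height expected for fully home. It rode the pin tapers on the way in, with about 7 N of sideways force. I corrected that and it dropped to below 1 N.
- **Trough:** it went on freely and met the cassette at 100.6 mm, also the expected home height.
- **Press arm:** pressing harder on the knob raised the force from about 5 to 11 N with no further movement, so it is on its stop.
- **Last pictures:** the bar is level, and the stack looks flush and undisturbed. The knob is about 1 px (3 mm) from the predicted fully-down position, which is within camera error. The other items in those pictures look unmoved; the dish, mug and green and orange troughs were not in the final views I looked at, though the arm never touched them on purpose.

One reading disagreed: at the stop, the gripper stood about 5–6 mm lower than the knob's listed height. I put that down to holding the ball slightly below centre, since the bar was level and the force test showed the stop.

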